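# Dress two battery terminals in fitting order

## Robot

A 7-joint arm with a two-finger parallel gripper is mounted at the origin on the work surface. World frame = base frame: x ahead of the robot, y to its left, z up, the work surface at z = 0. Lengths are in m, angles in rad, forces in N, time in s.
With the tool pointing down it reaches from about 0.425 to 0.8 m from the base axis. Payload 8.3 kg.
Tool frame: the origin (TCP) lies midway between the tips of the shut fingers; the grasp point (between the pads) lies 19 mm behind it; z points along the fingers, y is the direction in which the jaws open and shut (so a half turn about z gives the same grasp; the last joint's range is limited). The gripper opens to 85 mm and grips with 20 to 120 N. Pads are 22 mm wide; open, the fingers measure 114 mm over their backs; the gripper's body (76 mm by 85 mm) begins 54 mm behind the grasp point. The pads swing forward as they close: fully open they stand 13 mm farther back than shut.
Start: joints at [1.151, 0.383, 0.016, 1.37, -0.006, 1.388, -0.046], TCP at [0.218, -0.586, 0.231] pointing down, gripper open.
Joint ranges: [-2.95, 2.95], [-0.25, 2.06], [-1.52, 1.56], [0.18, 2.33], [-1.44, 4.58], [0.02, 2.06], [-3.01, 3.01]. Speed limits (rad/s): [2.39, 2.39, 3.01, 3.01, 3.14, 3.14, 3.14].

## Interface

Orientations are given as a rotation vector (axis times angle).
In Python, from rig import manip gives the robot as it stands. Calls block until the motion is done:
- manip.movep(position, orientation): joint-space move of the TCP to a pose.
- manip.movel(position, orientation=None, rate=0.15): straight line of the TCP; orientation=None keeps the orientation; rate is the mean speed in m/s.
- manip.goto_joints(angles): joint-space move.
- manip.ungrasp() and manip.clamp(squeeze=None): open the fingers fully, or close them until they stop; squeeze is the grip in N (None keeps the last).
- manip.sleep(seconds).
- manip.inverse_kinematics(position, orientation): joint angles nearest the present ones, or None.
- manip.observe(): the state.
- manip.snapshot(name): name is "scene" or "top" or "wrist"; returns (picture, depth): 384x512x3 uint8, red, green, blue; 384x512 float32, m along the optical axis (not along the pixel's ray), 0 where there is no reading.
- manip.camera_params(name): a dict with "K" (3x3 intrinsics, pixels), "R" (3x3) and "t" (3): a world point X has camera coordinates R X + t. Camera axes: x right, y down, z forward; pixel columns grow to the right and rows downward; lengths in m; the calibration is good to about 2 mm. A picture is of the moment at which its call begins: read the wrist's pose just before it. camera_params takes no time and is no camera call; for the wrist camera it gives the pose at the moment of the call.
A pose or a line that the arm cannot do raises manip.IKError and nothing moves.
- manip.job_done(): hands the job in, once; it reports no verdict.
Trained networks look in the newest picture that a camera, given by its name, has taken for a name from the list of things; names that differ only in an ending like _2 or _b are one class to them, and where a whole thing is asked for, a point or a joint stands for the part that bears it (a point fixed in the world has none). Each returns a list of dicts, best first, with "conf" (0 to 1); they miss things now and then, are a little off and sometimes report something else, mostly with a low value. They report only what shows in the picture. A call takes as long as a camera call. They do not tell look-alikes from the thing itself.
- manip.silhouettes(name, camera): "region" (384x512 bool, what is visible of it) and "box" ([left, top, right, bottom] in pixels, round what is visible of it).
- manip.spot_point(name, camera): "centre" ([column, row] in pixels: a listed point, or the origin of a listed thing).
The state is a dict: "time_s": time; "joints": joint angles; "joint_velocities": joint speeds; "joint_torque": joint torques, N m; "ee_pos": TCP position; "tcp_rot": TCP orientation; "contact_force": force on the tool from outside, world axes, zero at the start; "wrist_torque": the same for the moment, N m; "grip_width": finger opening in m.
Only numpy, scipy, OpenCV 4.12 (cv2) and the standard library are available. Lean on these libraries where they do the work, as an engineer would, in place of code of your own. Each camera call takes 0.05 s, during which the arm holds its last target. There are 200 camera calls.

## Task

Dress the two terminals standing on the bench: on the thick lead post put the plastic post protector and then the brass clamp on top of it; on the slim stud put the copper cable lug, then the hexagon nut on the lug, and last the large socket, mouth down over the nut so that its rim rests on the lug. Everything should sit flat and fully down, and the small socket and the side-post bolt must stay where they are.

Things in the scene. Friction and masses are not known exactly. Their poses are not given: they have to be found in the camera images.
- post_block: Fixed black plastic block 70 x 70 x 18 mm with an upright THICK lead battery post in the middle: the post is 18 mm across at its foot, 16 mm at 32 mm up, then tapers to 11 mm at its top, 40 mm above the block's top (58 mm above the bench). Origin: centre of the block's underside on the bench, below the post's axis; z up.
- stud_block: Fixed black plastic block 70 x 70 x 18 mm with an upright SLIM threaded steel stud in the middle: 10 mm across, tapering over the top 8 mm to 5 mm, top 40 mm above the block's top (58 mm above the bench). Origin: centre of the block's underside on the bench, below the stud's axis; z up.
- protector: Post protector: plain flat green plastic ring, 46 mm outside, 26 mm bore, 12 mm high, lying flat on the bench. Origin: centre of its underside; z is the bore's axis, up. Same either way up.
- clamp: Brass battery clamp: a ring 42 mm outside, 26 mm bore, 20 mm high, lying flat with its bore upright; two ears stick out to its own +x as far as 38 mm from the bore's axis, with a 33 mm long steel pinch bolt across them (along y) 29 mm from the axis. Origin: on the bore's axis at the underside; z up. Grip the ring across its y: 42 mm.
- lug: Copper cable lug: a flat ring 42 mm outside, 16 mm bore, 10 mm high, with an 18 mm wide tongue and a 13 mm thick round barrel sticking out to its own +x as far as 52 mm from the bore's axis, lying flat. Origin: on the bore's axis at the underside; z up. Grip the ring across its y: 42 mm.
- nut: Loose steel hexagon nut, 22 mm across flats (25 mm across corners), bore 15 mm (plain, it slides down the stud without turning), 14 mm high, lying flat. Origin: centre of its underside; z up; one pair of flats faces its own +x and -x, the others at 60 degree steps.
- socket: LARGE steel socket standing mouth down, a cylinder 38 mm across and 45 mm high with a dark square drive recess in its closed top; the round cavity, open at the bottom, is 31 mm across and 40 mm deep, so it goes over the nut and the stud. Origin: centre of its mouth (underside); z up.
- small_socket: Small steel socket standing mouth down, 22 mm across and 28 mm high; not used, to be left where it is. Origin: centre of its underside.
- side_bolt: Lead side-post bolt standing on its round head (28 mm across, 12 mm high) with an 11 mm shank pointing up to 34 mm; not used, to be left where it is. Origin: centre of the head's underside.
Things that resemble listed ones, but are neither listed nor needed, are in the scene too. Leave any pink look-alike of the stud_block alone.

How it is judged:
By the outcome, as a careful person would: the job done as asked, in the order asked, and still so for the second after the job is handed in, with the robot touching nothing.
It also fails if it takes over 131 s, if anything falls off the work surface, if the arm or the gripper's body presses on something with over 40 N, if the wrist force passes 120 N, or if a joint passes its speed limit or range.

## Working session

There is one attempt and no reset: what is moved stays moved. The work goes in short steps, each a Python script; the robot and the scene stay as the last script left them, time stands still between calls to the robot, and variables do not carry over. Pictures are saved under pics/ and viewed, about 12 in all and at most 16, crops included, and the job is handed in when it is done.

```bash
mkdir -p pics; ls; python3 - <<'E'
from rig import manip
import cv2,numpy as np
for c in ("top","scene"):
    p,d=manip.snapshot(c); cv2.imwrite(f"pics/{c}0.png",cv2.resize(p[:,:,::-1],(800,600),interpolation=cv2.INTER_CUBIC))
    np.savez(f"{c}0.npz",p=p,d=d)
    P=manip.camera_params(c); print(c,P["K"].round(1).tolist(),P["R"].round(3).tolist(),P["t"].round(3).tolist())
    for n in "post_block stud_block protector clamp lug nut socket small_socket side_bolt".split():
        for s in manip.spot_point(n,c): print(n,np.round(s["centre"],1),round(s["conf"],2))
print(manip.observe())
E
```

```text
pics
top [[497.4, 0.0, 254.8], [0.0, 497.4, 180.8], [0.0, 0.0, 1.0]] [[0.03, -1.0, -0.005], [-0.996, -0.029, -0.09], [0.09, 0.008, -0.996]] [-0.016, 0.598, 1.275]
post_block [408.9 209.1] 0.76
stud_block [355.2 104.6] 0.92
stud_block [333.2 161.9] 0.79
stud_block [220.2 234.9] 0.75
stud_block [380.3 167.9] 0.6
protector [219.  235.6] 0.55
clamp [293.2 234.2] 0.68
lug [348.9 255.7] 0.75
nut [253.8 159.7] 0.6
socket [101.9 211.5] 0.57
small_socket [175.4 168.5] 0.64
side_bolt [153.1 257.4] 0.46
scene [[372.9, 0.0, 259.1], [0.0, 372.9, 183.1], [0.0, 0.0, 1.0]] [[-0.876, 0.481, 0.014], [0.371, 0.693, -0.619], [-0.307, -0.537, -0.786]] [0.54, -0.207, 1.127]
stud_block [194.1 113.1] 0.87
stud_block [215.  146.7] 0.78
stud_block [148.5 151.9] 0.57
protector [328.  194.9] 0.6
protector [404.4 313.4] 0.2
clamp [287.8 146.1] 0.49
clamp [403.  313.6] 0.17
lug [282.9 108.8] 0.51
nut [242.6 198.8] 0.53
socket [405.2 315.8] 0.74
small_socket [304.9 266. ] 0.42
side_bolt [401.4 235.9] 0.58
side_bolt [217.2  90.1] 0.44
{'time_s': 1.0, 'joints': array([ 1.15111209,  0.38341982,  0.01641809,  1.37007302, -0.00628891,
        1.38819003, -0.04651134]), 'joint_velocities': array([ 1.11122447e-04,  8.63404389e-04,  3.06847745e-04, -3.01767214e-05,
        2.36956398e-04, -2.85912300e-04,  5.04652519e-04]), 'joint_torque': array([ 2.88210376e-04, -6.27343297e+01,  8.42196867e-01, -3.72084725e+01,
        1.63207529e-02,  2.69988217e-03, -2.30322752e-05]), 'ee_pos': array([ 0.21831957, -0.58562705,  0.23127938]), 'tcp_rot': array([-3.09168311e+00, -5.57490182e-01, -5.12713592e-05]), 'contact_force': array([0.30597241, 0.63136823, 0.56585668]), 'wrist_torque': array([-0.0206418 , -0.03917578,  0.01194308]), 'grip_width': 0.0852688312714263}
```

View pics/top0.png

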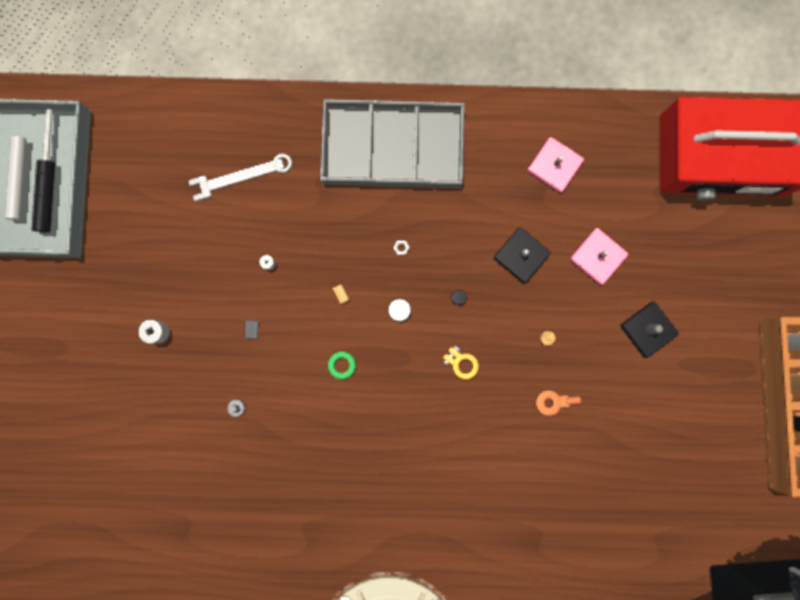

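View pics/scene0.png

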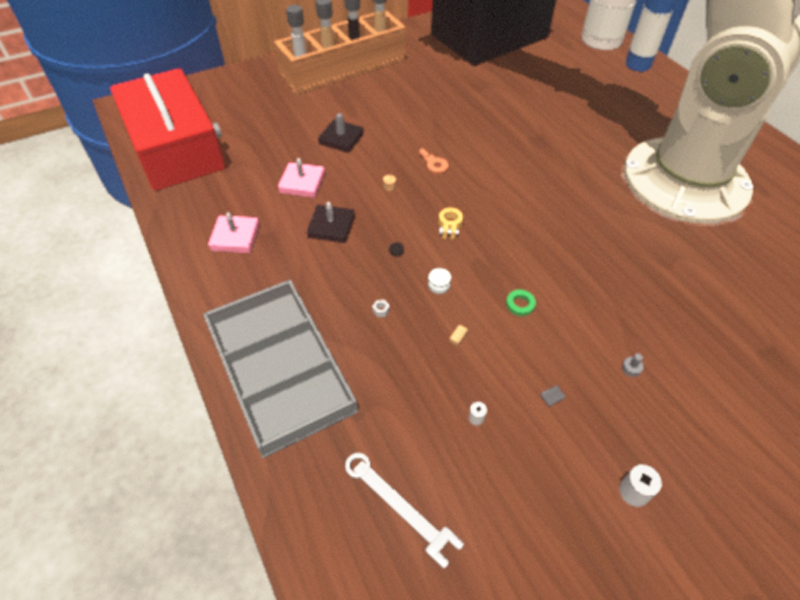

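```bash
cat > h.py <<'E'
from rig import manip
import cv2, numpy as np
from scipy.spatial.transform import Rotation as Ro
def cloud(cam, save=None):
    P=manip.camera_params(cam); p,d=manip.snapshot(cam)
    v,u=np.mgrid[:384,:512]; K=P["K"]
    X=np.stack([(u-K[0,2])/K[0,0]*d,(v-K[1,2])/K[1,1]*d,d],-1)
    W=(X-P["t"])@P["R"]; W[d<=0]=np.nan
    if save: cv2.imwrite(f"pics/{save}.png",p[:,:,::-1])
    return p,W,P
def proj(P,X):
    c=P["R"]@np.asarray(X,float)+P["t"]; q=P["K"]@c; return q[:2]/q[2]
def rayz(P,uv,z):
    r=P["R"].T@np.linalg.solve(P["K"],[*uv,1]); o=-P["R"].T@P["t"]; return o+r*(z-o[2])/r[2]
def rot(yaw):  # tool down, jaw axis (tool y) along world angle yaw (mod pi)
    y=np.array([np.cos(yaw),np.sin(yaw),0]); z=np.array([0,0,-1.]); x=np.cross(y,z)
    return Ro.from_matrix(np.stack([x,y,z],1)).as_rotvec()
E
python3 - <<'E'
from h import *
p,W,P=cloud("top")
a=cv2.resize(p[120:285,80:440,::-1],(800,367),interpolation=cv2.INTER_CUBIC)
b=cv2.resize(p[80:240,310:440,::-1],(487,600),interpolation=cv2.INTER_CUBIC)
cv2.imwrite("pics/blocks.png",b)
for n in "post_block stud_block protector clamp lug nut socket small_socket side_bolt".split():
    for s in manip.silhouettes(n,"top"):
        r=s["region"]; w=W[r]; w=w[np.isfinite(w).all(1)]
        zt=np.percentile(w[:,2],90); 
        v,u=np.nonzero(r); c=rayz(P,[u.mean(),v.mean()],zt)
        print(n,round(s["conf"],2),s["box"],"ztop",zt.round(3),"med z",np.median(w[:,2]).round(3),c[:2].round(3),"R",np.hypot(*c[:2]).round(3))
E
```

```text
post_block 0.7 [343.1, 251.5, 367.9, 269.2] ztop 0.014 med z 0.01 [ 0.409 -0.261] R 0.485
stud_block 0.84 [341.9, 89.4, 368.2, 123.0] ztop 0.022 med z 0.018 [ 0.809 -0.259] R 0.849
stud_block 0.8 [364.6, 146.4, 400.3, 183.0] ztop 0.022 med z 0.018 [ 0.653 -0.334] R 0.734
stud_block 0.7 [315.7, 143.5, 352.9, 182.4] ztop 0.022 med z 0.018 [ 0.652 -0.205] R 0.684
protector 0.59 [210.5, 226.2, 225.6, 240.2] ztop 0.015 med z 0.011 [0.459 0.093] R 0.468
clamp 0.78 [280.5, 221.7, 302.7, 242.5] ztop 0.022 med z 0.017 [ 0.469 -0.107] R 0.481
lug 0.69 [342.5, 248.4, 367.9, 268.6] ztop 0.014 med z 0.01 [ 0.407 -0.261] R 0.484
socket 0.54 [87.0, 204.8, 110.7, 218.5] ztop 0.047 med z 0.043 [0.505 0.401] R 0.645
side_bolt 0.68 [143.4, 254.7, 160.4, 263.9] ztop 0.032 med z 0.012 [0.385 0.263] R 0.467
```

View pics/blocks.png

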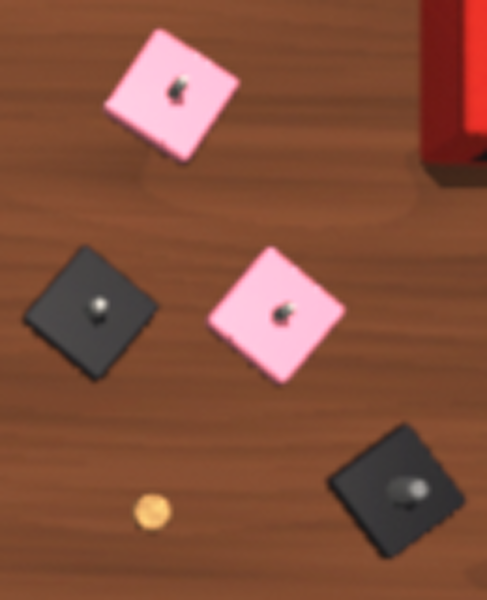

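```bash
python3 - <<'E'
from h import *
P=manip.camera_params("wrist"); s=manip.observe()
T=Ro.from_rotvec(s["tcp_rot"]).as_matrix()
print(P["K"].round(1).tolist()); print("cam axes in tool\n",(P["R"]@T).round(3)); print("cam pos in tool",(T.T@(-P["R"].T@P["t"]-s["ee_pos"])).round(4))
for n,x,y in [("post",.535,-.405),("stud",.652,-.205),("prot",.459,.093),("clamp",.469,-.107),("lug",.42,-.246),("nut",.667,.01),("sock",.505,.401)]:
    for z in (.0,.12,.3):
        print(n,z,[ (lambda q:None if q is None else (round(q[0],2),round(q[6],2)))(manip.inverse_kinematics([x,y,z],rot(np.radians(a)))) for a in range(0,180,30)])
E
```

```text
[[346.2, 0.0, 256.9], [0.0, 346.2, 188.5], [0.0, 0.0, 1.0]]
cam axes in tool
 [[-0.001  1.     0.   ]
 [-0.963 -0.001 -0.27 ]
 [-0.27  -0.001  0.963]]
cam pos in tool [ 0.0689 -0.0008 -0.1424]
post 0.0 [(np.float64(0.79), np.float64(0.46)), (np.float64(0.84), np.float64(0.95)), (np.float64(0.89), np.float64(1.44)), (np.float64(0.95), np.float64(1.92)), (np.float64(1.32), np.float64(2.09)), (np.float64(0.41), np.float64(-2.92))]
post 0.12 [(np.float64(0.8), np.float64(0.49)), (np.float64(0.85), np.float64(0.98)), (np.float64(0.9), np.float64(1.48)), (np.float64(0.95), np.float64(1.97)), (np.float64(1.31), np.float64(2.18)), (np.float64(0.42), np.float64(-2.97))]
post 0.3 [(np.float64(0.79), np.float64(0.52)), (np.float64(0.83), np.float64(1.02)), (np.float64(0.87), np.float64(1.52)), (np.float64(0.91), np.float64(2.02)), (np.float64(1.22), np.float64(2.3)), (np.float64(0.46), np.float64(-3.0))]
stud 0.0 [(np.float64(0.56), np.float64(0.03)), (np.float64(0.61), np.float64(0.52)), (np.float64(0.62), np.float64(1.04)), (np.float64(0.62), np.float64(1.56)), (np.float64(0.96), np.float64(1
[... 3413 characters left out ...]
t64(-1.09)), (np.float64(-0.19), np.float64(-0.59)), (np.float64(-0.18), np.float64(-0.08)), (np.float64(-0.15), np.float64(0.42)), (np.float64(-0.04), np.float64(0.84)), (np.float64(0.04), np.float64(1.27))]
sock 0.12 [(np.float64(-0.02), np.float64(-1.17)), (np.float64(-0.04), np.float64(-0.63)), (np.float64(-0.04), np.float64(-0.1)), (np.float64(-0.05), np.float64(0.43)), (np.float64(-0.05), np.float64(0.95)), (np.float64(0.03), np.float64(1.37))]
sock 0.3 [(np.float64(-0.11), np.float64(-1.04)), (np.float64(-0.11), np.float64(-0.52)), (np.float64(-0.04), np.float64(-0.07)), (np.float64(-0.06), np.float64(0.48)), (np.float64(-0.11), np.float64(1.05)), (np.float64(-0.04), np.float64(1.5))]
```

```bash
cat >> h.py <<'E'
G={"post":(.535,-.405),"stud":(.652,-.205),"prot":(.459,.093),"clamp":(.469,-.107),"lug":(.42,-.246),"nut":(.667,.01),"sock":(.505,.401)}
def near(W,g,r,z0,z1):
    m=(np.hypot(W[...,0]-g[0],W[...,1]-g[1])<r)&(W[...,2]>z0)&(W[...,2]<z1); return m
def circ(pts):  # (mm) enclosing circle of xy points
    c,r=cv2.minEnclosingCircle((pts[:,:2]*1000).astype(np.float32)); return np.array(c)/1000,r
def rect(pts):
    (c,s,a)=cv2.minAreaRect((pts[:,:2]*1000).astype(np.float32)); return np.array(c)/1000,np.round(s,1),round(a,1)
def go(x,y,z,yaw,line=False,rate=.15,pick=True):
    """nearest of the two equivalent half-turn grasps"""
    q0=manip.observe()["joints"]; best=None
    for a in (yaw,yaw+np.pi) if pick else (yaw,):
        q=manip.inverse_kinematics([x,y,z],rot(a))
        if q is not None and (best is None or np.abs(q-q0).max()<best[0]): best=(np.abs(q-q0).max(),a)
    (manip.movel([x,y,z],rot(best[1]),rate=rate) if line else manip.movep([x,y,z],rot(best[1])))
    return best[1]
E
python3 - <<'E'
from h import *
t0=manip.observe()["time_s"]
a=go(.54,-.26,.28,np.radians(0)); print(np.degrees(a),manip.observe()["time_s"]-t0)
p,W,P=cloud("wrist","w1"); np.savez("w1.npz",p=p,W=W,R=P["R"],t=P["t"],K=P["K"])
for n in ("post","stud"):
    m=near(W,G[n],.055,.013,.024); print(n,m.sum(),rect(W[m])); m=near(W,G[n],.03,.045,.07); print(' tip',m.sum(),circ(W[m]),W[m][:,2].max())
for n,z in (("clamp",.020),("lug",.010)):
    m=near(W,G[n],.06,z-.006,z+.005); print(n,m.sum(),rect(W[m]))
E
```

```text
0.0 1.6833
post 2268 (array([ 0.5343526 , -0.42025668]), array([69.6, 69.7]), 37.7)
 tip 161 (array([ 0.53455548, -0.42001962]), 7.731612682342529) 0.05947236550738338
stud 3737 (array([ 0.65460504, -0.20457681]), array([70.2, 70.6]), 51.3)
 tip 90 (array([ 0.65428168, -0.20445395]), 5.400651454925537) 0.059376569916522445
clamp 702 (array([ 0.46800409, -0.11617791]), array([33.5, 48. ]), 89.7)
lug 1179 (array([ 0.40509647, -0.26757248]), array([70.6, 40.6]), 80.7)
```

View pics/w1.png

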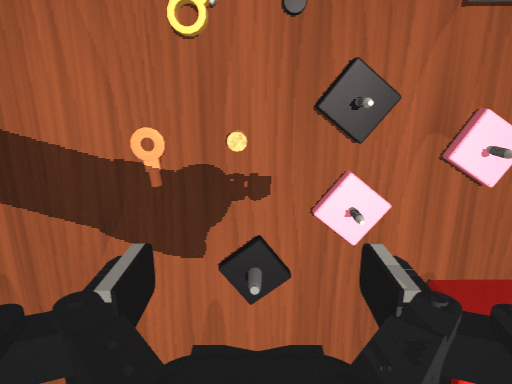

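```bash
cat >> h.py <<'E'
def ring(W,P,g,z,r=.06):
    """disc centre, direction of the appendage (rad) and disc radius (mm) of a flat part whose top is at z"""
    m=near(W,g,r,z-.005 if z>.011 else .005,z+.006).astype(np.float32)
    k=(np.arange(-160,161))*.0005; X,Y=np.meshgrid(g[0]+k,g[1]+k)
    c=np.stack([X,Y,np.full_like(X,z)],-1)@P["R"].T+P["t"]; q=c@P["K"].T; q=(q[...,:2]/q[...,2:]).astype(np.float32)
    f=(cv2.remap(m,q[...,0],q[...,1],cv2.INTER_LINEAR)>.5).astype(np.uint8)
    cs,_=cv2.findContours(f,cv2.RETR_EXTERNAL,cv2.CHAIN_APPROX_NONE); b=max(cs,key=cv2.contourArea)
    F=np.zeros_like(f); cv2.drawContours(F,[b],-1,1,-1)
    D=cv2.distanceTransform(F,cv2.DIST_L2,5); i,j=np.nonzero(D>D.max()-.7); i,j=i.mean(),j.mean()
    ctr=np.array([g[0]+k[0]+j*.0005,g[1]+k[0]+i*.0005]); v,u=np.nonzero(F)
    mr=cv2.minAreaRect(b)
    return ctr,np.arctan2(v.mean()-i,u.mean()-j),D.max()*.5,mr,F
E
python3 - <<'E'
from h import *
d=np.load("w1.npz"); P=dict(R=d["R"],t=d["t"],K=d["K"])
c,a,r,mr,_=ring(d["W"],P,(.405,-.255),.010,.07); print("lug",c.round(4),np.degrees(a).round(1),r,mr)
t0=manip.observe()["time_s"]
go(.54,0,.28,0); print(manip.observe()["time_s"]-t0)
p,W,P=cloud("wrist","w2"); np.savez("w2.npz",p=p,W=W,R=P["R"],t=P["t"],K=P["K"])
for n,z in (("prot",.012),("clamp",.02),("nut",.014)):
    c,a,r,mr,F=ring(W,P,G[n],z,.03 if n=="nut" else .06); print(n,c.round(4),np.degrees(a).round(1),r,np.round(mr[1],1)*.5,mr[2])
    cv2.imwrite(f"m_{n}.png",F*255)
n=cv2.resize(p[:,:,::-1],(800,600)); cv2.imwrite("pics/w2b.png",n)
E
```

```text
lug [ 0.4078 -0.2526] -82.1 19.99845 ((162.09756469726562, 133.37806701660156), (145.4383544921875, 83.15495300292969), 83.6598129272461)
1.0167000000000002
prot [0.4602 0.0954] -157.4 21.870544 [45.  45.5] 90.0
clamp [ 0.4645 -0.111 ] 54.4 20.073647 [61.15 41.35] 45.0
nut [0.6607 0.0014] -30.1 11.092248 [22.6 26.4] 63.43495178222656
```

View pics/w2b.png

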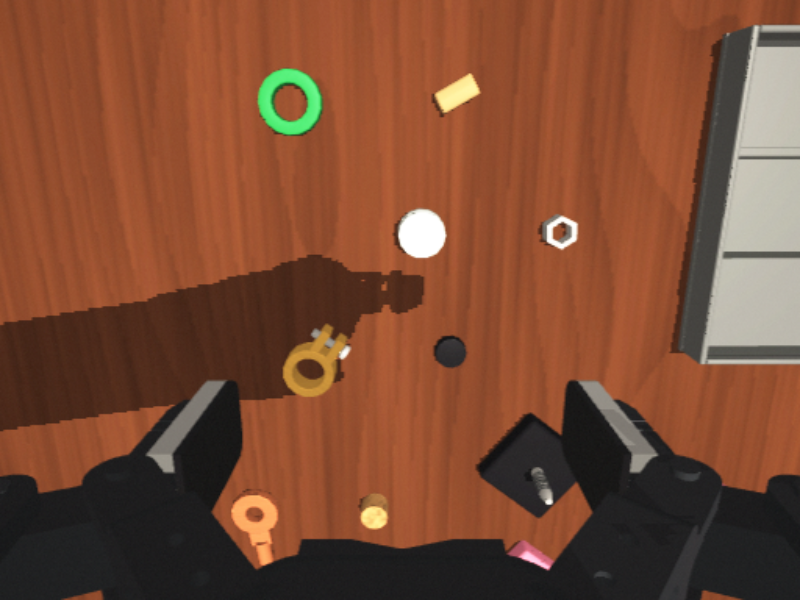

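```bash
cat >> h.py <<'E'
def st(tag):
    s=manip.observe(); print(tag,"t",round(s["time_s"],1),"p",s["ee_pos"].round(4),"F",s["contact_force"].round(1),"w",s["grip_width"].round(4))
def take(c,yaw,z,lift,squeeze=50,above=.07):
    a=go(c[0],c[1],z+above,yaw); manip.movel([c[0],c[1],z],rate=.12); st("at"); manip.clamp(squeeze); st("gripped")
    manip.movel([c[0],c[1],z+lift],rate=.15); st("lifted"); return a
E
python3 - <<'E'
from h import *
take((.4602,.0954),0,.004,.10)
go(.5343,-.4200,.11,0); st("over")
p,W,P=cloud("wrist","w3")
E
```

```text
Traceback (most recent call last):
  File "h.py", line 48, in take
    a=go(c[0],c[1],z+above,yaw); manip.movel([c[0],c[1],z],rate=.12); st("at"); manip.clamp(squeeze); st("gripped")
                                                                      ~~^^^^^^
  File "h.py", line 46, in st
    s=manip.observe(); print(tag,"t",round(s["time_s"],1),"p",s["ee_pos"].round(4),"F",s["contact_force"].round(1),"w",s["grip_width"].round(4))
                                                                                                                       ^^^^^^^^^^^^^^^^^^^^^
AttributeError: 'float' object has no attribute 'round'
```

```bash
sed -i 's/s\["grip_width"\].round(4)/round(s["grip_width"],4)/' h.py
python3 - <<'E'
from h import *
st("at"); manip.clamp(50); st("gripped"); manip.movel([.4602,.0954,.104],rate=.2); st("lifted")
go(.5343,-.4200,.11,0); st("over")
p,W,P=cloud("wrist","w3")
E
```

```text
at t 6.0 p [0.461  0.0955 0.0047] F [-0.2  0.2  0.4] w 0.0855
gripped t 6.5 p [0.4607 0.0954 0.005 ] F [-2.6 -1.3 10.6] w 0.0427
lifted t 7.1 p [0.4598 0.095  0.1033] F [-1.  -0.1 -0.8] w 0.0425
over t 9.0 p [ 0.5355 -0.4179  0.1102] F [-0.4  0.   0.4] w 0.0424
```

View pics/w3.png

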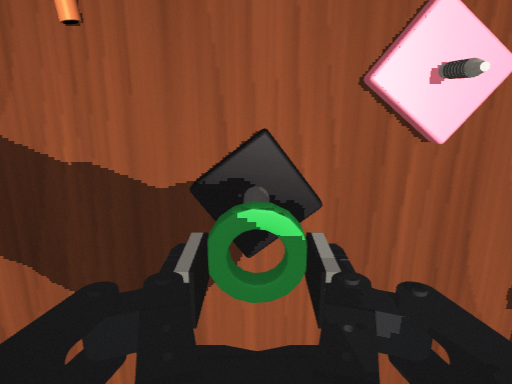

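```bash
cat >> h.py <<'E'
def held(mask_fn,zmin,rad=.03):
    """centre/plane of the held ring's top face, world"""
    p,W,P=cloud("wrist"); s=manip.observe(); pp=p.astype(int)
    m=mask_fn(pp)&near(W,s["ee_pos"][:2],rad+.01,zmin,zmin+.06)
    w=W[m]; zt=np.percentile(w[:,2],85); top=w[np.abs(w[:,2]-zt)<.003]
    A=np.c_[top[:,:2]-top[:,:2].mean(0),np.ones(len(top))]; k=np.linalg.lstsq(A,top[:,2],rcond=None)[0]
    print("held n",len(top),"ztop",zt.round(4),"tilt deg",np.degrees(np.arctan(k[:2])).round(1),"centre-TCP mm",((circ(top)[0]-s["ee_pos"][:2])*1000).round(1),"r",round(circ(top)[1],1),"mins",w[:,2].min().round(4))
    return w
E
python3 - <<'E'
from h import *
st("")
held(lambda p:(p[...,1]>p[...,0]+40)&(p[...,1]>p[...,2]+25),.08)
E
```

```text
t 9.1 p [ 0.5355 -0.418   0.1103] F [0.2 0.7 0.3] w 0.0426
held n 5253 ztop 0.1172 tilt deg [-0.  -0.1] centre-TCP mm [-0.2  0.8] r 22.9 mins 0.1055
```

```bash
cat >> h.py <<'E'
def fine(x,y,z,yaw=None,rate=.12,n=2,tol=.0004):
    """straight line with the residual position error of the arm taken out"""
    t=np.array([x,y,z],float); cmd=t.copy(); R=None if yaw is None else rot(yaw)
    manip.movel(cmd,R,rate=rate)
    for _ in range(n):
        manip.sleep(.1); e=t-manip.observe()["ee_pos"]
        if np.abs(e).max()<tol: break
        cmd=cmd+e; manip.movel(cmd,R,rate=.05)
    return cmd
E
python3 - <<'E'
from h import *
x,y=.5345,-.4209
fine(x,y,.10); st("above")
fine(x,y,.032,n=1); st("low")
fine(x,y,.0240,rate=.05,n=1); st("down")
E
```

```text
above t 9.5 p [ 0.5345 -0.4207  0.0999] F [ 0.5 -0.5  0.3] w 0.0427
low t 10.5 p [ 0.5338 -0.4205  0.031 ] F [-0.3  0.5 -0.8] w 0.0427
down t 10.9 p [ 0.5343 -0.4207  0.0237] F [ 0.2 -0.4 -0.1] w 0.043
```

```bash
python3 - <<'E'
from h import *
manip.ungrasp(); st("open"); manip.movel([.5345,-.4209,.13],rate=.2)
p,W,P=cloud("wrist","w4"); m=near(W,(.5343,-.42),.04,.024,.036)&(p[...,1].astype(int)>p[...,0]+40); print("prot",rect(W[m]),np.percentile(W[m][:,2],[10,50,90]).round(4))
yaw=np.radians(144.4)
a=go(.4645,-.111,.09,yaw); fine(.4645,-.111,.012); st("at"); manip.clamp(60); st("grip")
manip.movel([.4645,-.111,.12],rate=.2); st("lift"); print(np.degrees(a)); open("yaw","w").write(str(a))
def br(p): return (p[...,0]>p[...,2]+50)&(p[...,0]>110)
w=held(br,.105); cloud("wrist","w5")
E
```

```text
open t 11.4 p [ 0.5345 -0.4209  0.024 ] F [-0.3 -0.1  0.2] w 0.0855
prot (array([ 0.53426294, -0.42011902]), array([44.9, 44.5]), 89.1) [0.0284 0.0296 0.0305]
at t 14.9 p [ 0.4646 -0.111   0.0119] F [-0.1 -0.9  0.3] w 0.0853
grip t 15.4 p [ 0.4646 -0.111   0.0125] F [-3.4  1.4  9. ] w 0.0382
lift t 16.1 p [ 0.4638 -0.1109  0.1189] F [-0.3 -0.2 -2.3] w 0.0384
324.4
held n 5498 ztop 0.1262 tilt deg [-0.9 -0.9] centre-TCP mm [4.2 7.2] r 30.5 mins 0.1063
```

View pics/w5.png

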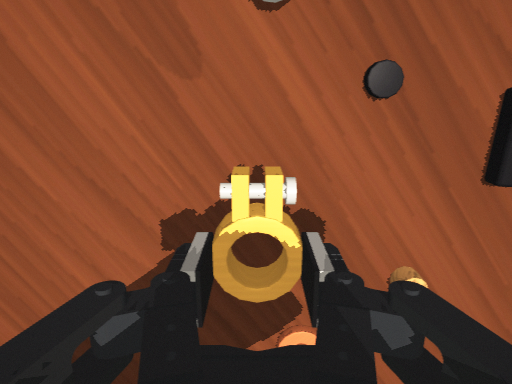

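```bash
cat >> h.py <<'E'
def heldoff(up,col,r=.06):
    p,W,P=cloud("wrist"); s=manip.observe(); z=s["ee_pos"][2]+up
    W=W.copy(); W[~col(p.astype(int))]=np.nan
    c,a,rr,mr,F=ring(W,P,s["ee_pos"][:2],z,r); o=c-s["ee_pos"][:2]
    print("off mm",(o*1000).round(2),"dir",np.degrees(a).round(1),"r",round(rr,1)); return o
E
python3 - <<'E'
from h import *
a=float(open("yaw").read())
br=lambda p:(p[...,0]>p[...,2]+45)&(p[...,0]>70)
o=heldoff(.0075,br); T=np.array([.5343,-.4201])
# rotate to the placing yaw: try keeping this yaw
b=go(*(T-o),.12,a,pick=False); fine(*(T-o),.10,a,n=3); st("over"); o=heldoff(.0075,br)
manip.snapshot("wrist")
E
```

```text
off mm [-0.5   0.44] dir 55.7 r 19.4
over t 18.6 p [ 0.5348 -0.4203  0.0997] F [-0.3 -0.3 -0.9] w 0.0387
off mm [-0.44  0.61] dir 54.6 r 19.3
```

```bash
python3 - <<'E'
from h import *
T=np.array([.5343,-.4201])-[-.0003,.0004]
fine(*T,.055,n=1); st("low"); fine(*T,.0430,rate=.05,n=1); st("down")
manip.ungrasp(); st("open"); manip.movel([*T,.16],rate=.25)
p,W,P=cloud("wrist"); m=near(W,(.5343,-.42),.06,.04,.056)&(p[...,0].astype(int)>p[...,2].astype(int)+45)
c,a,r,_,_=ring(np.where(m[...,None],W,np.nan),P,(.5343,-.42),.05); print("clamp",c.round(4),np.degrees(a),r,np.percentile(W[m][:,2],[50,90]).round(4))
# lug: closer look
go(.4078,-.2526,.16,np.radians(-82.1+90)); manip.sleep(.2)
p,W,P=cloud("wrist","w6"); c,a,r,mr,_=ring(W,P,(.4078,-.2526),.010,.07); print("lug",c.round(4),np.degrees(a),r,mr[2]); st("")
E
```

```text
low t 19.5 p [ 0.5341 -0.4202  0.0543] F [-1.2  0.6 -0.7] w 0.0385
down t 20.0 p [ 0.5347 -0.4206  0.0428] F [ 0.3 -1.3  1.2] w 0.0387
open t 20.5 p [ 0.5346 -0.4205  0.043 ] F [ 0.2 -0.  -0.2] w 0.0857
clamp [ 0.5335 -0.4205] 55.4768304313894 20.073647 [0.0493 0.0503]
lug [ 0.4068 -0.2526] -82.71775537618933 20.173645 24.026506423950195
 t 22.3 p [ 0.4084 -0.2532  0.1598] F [ 0.  -0.6 -0. ] w 0.0853
```

View pics/w6.png

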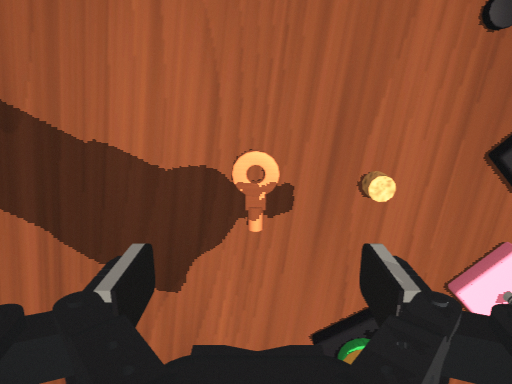

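```bash
python3 - <<'E'
from h import *
yaw=np.radians(7.3)
a=go(.4068,-.2526,.07,yaw); fine(.4068,-.2526,.004); st("at"); manip.clamp(60); st("grip"); g=manip.observe()["ee_pos"][2]
manip.movel([.4068,-.2526,.12],rate=.2); st("lift"); 
cu=lambda p:(p[...,0]>p[...,2]+35)&(p[...,0]>70)
o=heldoff(.010-g,cu,.07); T=np.array([.6546,-.2046])
go(*(T-o),.12,a,pick=False); fine(*(T-o),.10,a,n=3); st("over"); o=heldoff(.010-g,cu,.07); print(g)
open("yaw","w").write(str(a)); cloud("wrist","w7")
E
```

```text
at t 24.1 p [ 0.4069 -0.2526  0.004 ] F [-0.1 -0.4  0. ] w 0.0855
grip t 24.7 p [ 0.4068 -0.2525  0.0045] F [-3.3  2.4  9.7] w 0.0379
lift t 25.4 p [ 0.4061 -0.2523  0.1189] F [-0.3  0.6 -1.2] w 0.0379
off mm [0.25 0.  ] dir -83.2 r 19.4
over t 27.6 p [ 0.6542 -0.2047  0.0998] F [ 0.1 -0.7 -1.3] w 0.0376
off mm [-0.2   0.65] dir -82.9 r 19.3
0.004542879605463568
```

View pics/w7.png

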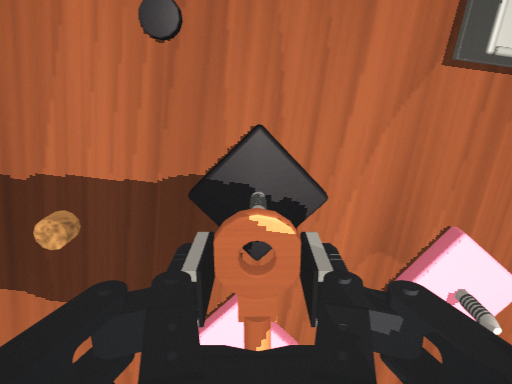

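```bash
python3 - <<'E'
from h import *
T=np.array([.6546,-.2046])-[0,.0003]
fine(*T,.075,n=1); fine(*T,.035,n=1); st("low"); fine(*T,.0230,rate=.05,n=1); st("down")
manip.ungrasp(); st("open"); manip.movel([*T,.16],rate=.25)
p,W,P=cloud("wrist"); cu=(p[...,0].astype(int)>p[...,2].astype(int)+35)&(p[...,0]>70)
m=near(W,T,.06,.02,.034)&cu
c,a,r,_,_=ring(np.where(m[...,None],W,np.nan),P,T,.028,.07); print("lug",c.round(4),np.degrees(a),r,np.percentile(W[m][:,2],[5,50,90]).round(4))
m=near(W,T,.015,.045,.07);print("tip",circ(W[m]))
# nut
go(.6607,.0014,.14,np.radians(3)); manip.sleep(.2)
p,W,P=cloud("wrist"); c,a,r,mr,F=ring(W,P,(.6607,.0014),.014,.03); print("nut",c.round(4),r,np.round(mr[1],1)*.5,mr[2]); st("")
q=proj(P,[.6607,.0014,.014]).astype(int); cr=p[max(0,q[1]-40):q[1]+40,q[0]-50:q[0]+50,::-1]; cv2.imwrite("pics/w8.png",cv2.resize(cr,None,fx=6,fy=6,interpolation=cv2.INTER_CUBIC))
E
```

```text
low t 29.2 p [ 0.6541 -0.2049  0.0346] F [-0.1 -0.3 -0.5] w 0.0381
down t 29.7 p [ 0.6548 -0.205   0.0228] F [ 1.5 -0.2  1.5] w 0.0378
open t 30.2 p [ 0.6546 -0.2049  0.023 ] F [-0.6 -0.4  0. ] w 0.0854
lug [ 0.6544 -0.2052] -82.50551382292173 19.976746 [0.0259 0.0277 0.0294]
tip (array([ 0.65443268, -0.2043391 ]), 5.1732258796691895)
nut [0.6615 0.0013] 11.0 [22.35 25.55] 3.3664605617523193
 t 32.0 p [ 6.609e-01 -6.000e-04  1.399e-01] F [ 0.8  0.1 -0.2] w 0.0855
```

View pics/w8.png

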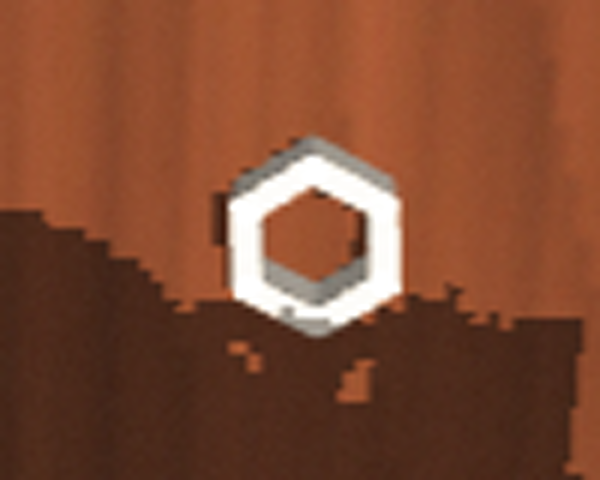

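```bash
python3 - <<'E'
from h import *
c=(.6615,.0013); a=go(*c,.06,np.radians(3.4)); fine(*c,.006); st("at"); manip.clamp(50); st("grip"); g=manip.observe()["ee_pos"][2]; print(g)
manip.movel([*c,.12],rate=.2); st("lift")
T=(.6545,-.2046)
go(*T,.12,a,pick=False); fine(*T,.10,a,n=3); st("over")
p,W,P=cloud("wrist"); cv2.imwrite("pics/w9.png",cv2.resize(p[150:320,160:360,::-1],None,fx=3.5,fy=3.5))
s=manip.observe(); m=near(W,s["ee_pos"][:2],.016,.1005,.1135)&(np.abs(W[...,0]-s["ee_pos"][0])<.0095); w=W[m]
print(len(w),w[:,1].min()-s["ee_pos"][1],w[:,1].max()-s["ee_pos"][1],np.percentile(w[:,2],[50,95]))
top=w[w[:,2]>np.percentile(w[:,2],95)-.003]; print((circ(top)[0]-s["ee_pos"][:2])*1000,circ(top)[1], rect(top))
E
```

```text
at t 33.8 p [0.6616 0.0013 0.0059] F [-0.2  1.  -0.8] w 0.0855
grip t 34.4 p [0.6616 0.0013 0.006 ] F [ 0.4 -0.2  1.9] w 0.0201
0.005993476016501097
lift t 35.1 p [0.6608 0.0011 0.1187] F [ 0.2 -0.2 -0.1] w 0.0199
over t 37.0 p [ 0.6544 -0.2044  0.0997] F [ 0.4  0.4 -0.8] w 0.0202
1498 -0.012976502056587624 0.01302119038515806 [0.10706395 0.10836328]
[1.6278025  0.95886239] 14.109496116638184 (array([ 0.65441669, -0.20449582]), array([19. , 25.9]), 0.0)
```

View pics/w9.png

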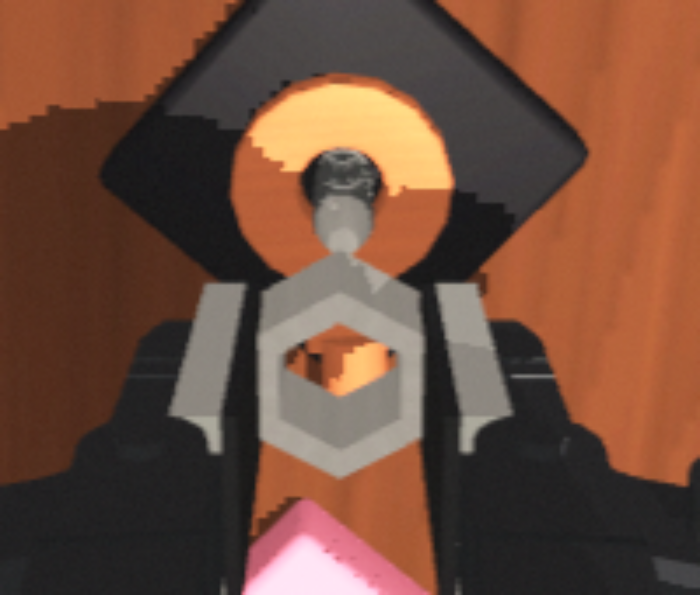

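```bash
python3 - <<'E'
from h import *
T=np.array([.6546,-.2045])
fine(*T,.072,n=2); fine(*T,.045,n=1); st("low"); fine(*T,.0346,rate=.05,n=1); st("down")
manip.ungrasp(); st("open"); manip.movel([*T,.16],rate=.25); manip.sleep(.1)
p,W,P=cloud("wrist"); b=p.astype(int); nc=(b.max(-1)-b.min(-1)<25)&(b.min(-1)>60)
m=near(W,T,.02,.037,.047)&nc; w=W[m]
print("nut",rect(w),circ(w),np.percentile(w[:,2],[5,50,95]).round(4))
# socket look
a=go(.505,.401,.19,np.radians(0)); st("s"); manip.sleep(.2)
p,W,P=cloud("wrist","w10"); c,d,r,mr,_=ring(W,P,(.505,.401),.045,.04); print("sock",c.round(4),r,np.round(mr[1],1)*.5)
E
```

```text
low t 38.6 p [ 0.6546 -0.2046  0.0451] F [-0.4  0.5 -0.5] w 0.0205
down t 39.3 p [ 0.6549 -0.2046  0.0351] F [ 0.2 -0.5 -0.2] w 0.02
open t 40.0 p [ 0.6549 -0.2046  0.0351] F [ 0.3 -0.1 -0.4] w 0.085
nut (array([ 0.65476807, -0.20424477]), array([21.1, 24.3]), 3.1) (array([ 0.65461566, -0.20446793]), 12.369345664978027) [0.0386 0.0416 0.043 ]
s t 43.0 p [0.5062 0.3997 0.1898] F [-0.1 -0.5  0.8] w 0.0852
sock [0.5058 0.4108] 18.081396 [37.1 37.1]
```

View pics/w10.png

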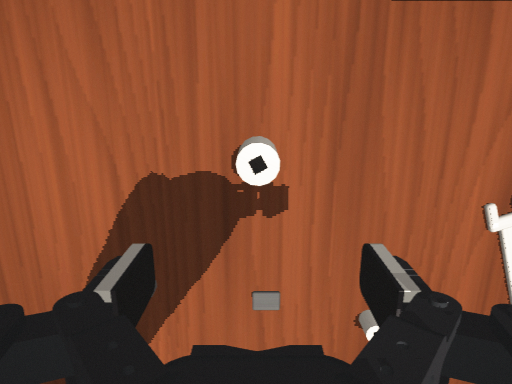

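```bash
python3 - <<'E'
from h import *
c=(.5058,.4108); a=go(*c,.09,0); fine(*c,.024); st("at"); manip.clamp(70); st("grip"); g=manip.observe()["ee_pos"][2]; print(g)
manip.movel([*c,.15],rate=.2); st("lift")
T=np.array([.6546,-.2045])
a=go(*T,.15,0); fine(*T,.12,a,n=3); st("over")
p,W,P=cloud("wrist"); s=manip.observe(); zt=s["ee_pos"][2]+.045-g
m=near(W,s["ee_pos"][:2],.022,zt-.003,zt+.004); w=W[m]; e=s["ee_pos"][:2]
A=np.c_[w[:,:2]-w[:,:2].mean(0),np.ones(len(w))]; k=np.linalg.lstsq(A,w[:,2],rcond=None)[0]
print(len(w),"rect-TCP",(rect(w)[0]-e)*1000,rect(w)[1],"zt err",k[2]-zt,"tilt",np.degrees(k[:2]).round(2),np.degrees(a))
cv2.imwrite("pics/w11.png",p[:,:,::-1]); open("g","w").write(str(g))
E
```

```text
at t 45.2 p [0.5058 0.411  0.0239] F [ 0.3 -0.1 -0.1] w 0.0855
grip t 45.7 p [0.5059 0.4111 0.0243] F [-0.4  0.1  3.3] w 0.0362
0.02425942003781025
lift t 46.5 p [0.5054 0.41   0.1485] F [-0.7  0.1 -2.1] w 0.0359
over t 49.9 p [ 0.6545 -0.2044  0.1197] F [ 0.2 -0.7 -1.1] w 0.0362
6638 rect-TCP [-0.3324201 -0.4417904] [38.2 37.1] zt err -0.00018654460667752448 tilt [-0.02 -0.34] 0.0
```

View pics/w11.png

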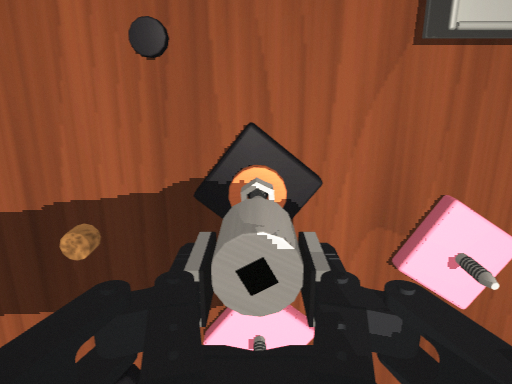

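```bash
python3 - <<'E'
from h import *
T=np.array([.6548,-.2042])
fine(*T,.090,n=2); fine(*T,.074,n=2); st("above nut"); fine(*T,.060,rate=.06,n=1); st("low"); fine(*T,.0528,rate=.04,n=1); st("down")
E
```

```text
above nut t 51.2 p [ 0.6548 -0.2042  0.0741] F [-0.5 -0.1  0. ] w 0.0362
low t 51.7 p [ 0.6548 -0.2041  0.06  ] F [ 0.1 -0.  -0.9] w 0.0362
down t 52.1 p [ 0.6546 -0.2042  0.0526] F [-0.8 -0.6 -1.2] w 0.0361
```

```bash
python3 - <<'E'
from h import *
manip.ungrasp(); st("open"); manip.movel([.6548,-.2042,.16],rate=.2)
go(.54,-.20,.30,0); manip.sleep(.2); go(.54,-.27,.30,0); manip.sleep(.3)
p,W,P=cloud("wrist")
for n,g,z in (("socket",(.6546,-.2045),.073),("clamp",(.5343,-.4201),.050)):
    m=near(W,g,.024,z-.006,z+.006); w=W[m]; A=np.c_[w[:,:2]-w[:,:2].mean(0),np.ones(len(w))]; k=np.linalg.lstsq(A,w[:,2],rcond=None)[0]
    print(n,len(w),"z",np.percentile(w[:,2],[10,50,90]).round(4),"tilt",np.degrees(k[:2]).round(1),circ(w))
cv2.imwrite("pics/w12.png",cv2.resize(p[:,:,::-1],(800,600)))
p,_,_=cloud("scene"); cv2.imwrite("pics/s12.png",cv2.resize(p[50:190,120:300,::-1],(771,600),interpolation=cv2.INTER_CUBIC))
p,_,_=cloud("top"); p0=np.load("top0.npz")["p"]
for n,(u,v) in dict(small=(171,168),bolt=(151,261)).items(): print(n,np.abs(p[v-12:v+12,u-12:u+12].astype(int)-p0[v-12:v+12,u-12:u+12]).max())
st("end")
E
```

```text
open t 52.6 p [ 0.6548 -0.2042  0.0528] F [0.4 0.4 0.1] w 0.0857
socket 1104 z [0.0718 0.0729 0.074 ] tilt [1.1 0.2] (array([ 0.65379242, -0.2045144 ]), 19.005443572998047)
clamp 654 z [0.047  0.0493 0.0508] tilt [ 0.1 -0.4] (array([ 0.53464514, -0.41944159]), 23.000036239624023)
small 3
bolt 2
end t 55.1 p [ 0.5401 -0.2695  0.3002] F [ 0.2  0.2 -1.9] w 0.0853
```

View pics/w12.png

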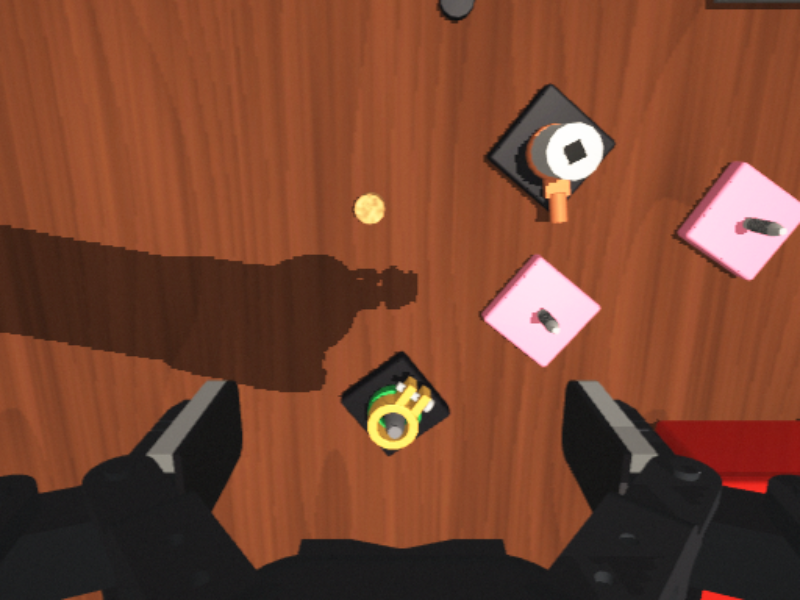

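View pics/s12.png

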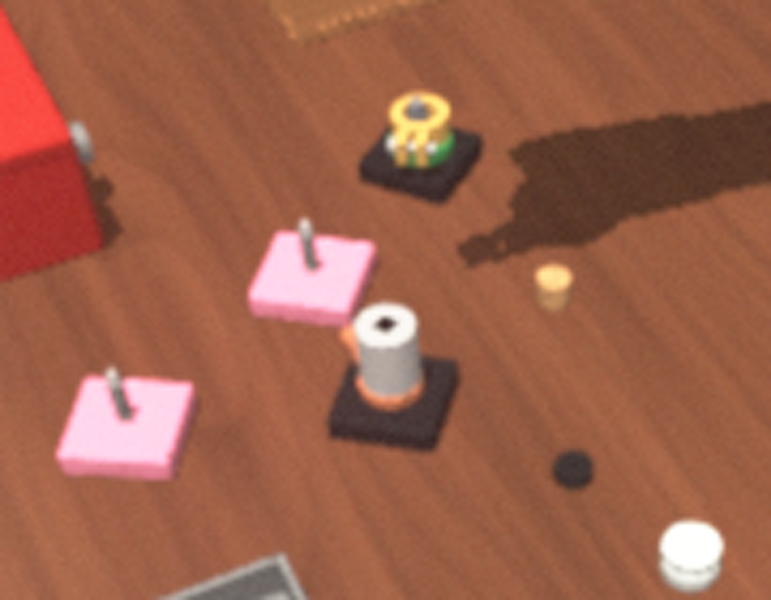

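The last two pictures show the socket on the lug on the stud block (at about 565,150) and the clamp on the green protector on the post block (at about 392,425). Both stacks are at their expected heights.

```bash
python3 -c "
from rig import manip
print(manip.job_done())"
```

```text
the job is handed in; nothing more can be done
None
```

I dressed both terminals in the order asked and handed the job in at about 55 s of the 131 s. The thick post has the protector, then the clamp. The slim stud has the lug, then the nut, then the large socket.

**Last checks:**
- **Heights:** The clamp's top measured 49–50 mm (50 expected). The socket's top measured 73 mm (73 expected), so its rim rests on the lug. After each was placed, the protector's top measured about 30 mm, the lug's about 28 mm and the nut's 42–43 mm, all within about 1 mm of what was expected.
- **Flatness:** The final view gave the clamp a tilt of at most 0.4° and the socket 1.1° about one axis. I put the socket figure down to depth noise, because its heights agreed and it looked upright in the scene picture.
- **Left alone:** The small socket and the side-post bolt show no change between the first and last top pictures. The pink look-alikes were not touched.
- **Forces:** Wrist forces were about 11 N at most in the readings I took. The grip-width reading came out 2–4 mm below the parts' true widths throughout, with no visible effect.

No check failed.

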